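# Point out the rejected flange, then the rework tray, and call the helper

## Robot

A 6-joint arm with a two-finger parallel gripper is mounted at the origin on the work surface. World frame = base frame: x ahead of the robot, y to its left, z up, the work surface at z = 0. Lengths are in m, angles in degrees, forces in N, time in s.
With the tool pointing down it reaches from about 0.4 to 0.825 m from the base axis. Payload 7 kg.
Tool frame: the origin (TCP) lies on the centre line of the jaws, within the pads' length; the fingertips stand 8 mm ahead of it and the grasp point (between the pads) lies 11 mm behind it; z points along the fingers, y is the line along which they close (so a half turn about z gives the same grasp; the last joint's range is limited). The gripper opens to 88 mm and grips with 3 to 60 N. Pads are 19 mm wide; open, the fingers measure 130 mm over their backs; the gripper's body (78 mm by 193 mm) begins 47 mm behind the grasp point.
Start: joints at [-60.556, 20.546, 0.682, 0, -70.136, -16.507], TCP at [0.151, -0.658, 0.235] pointing down, gripper open.
Joint ranges: [-176.03, 176.03], [-82.01, 121.73], [-58.28, 71.71], [-173.87, 95.51], [-174.79, -0.11], [-173.66, 173.66]. Speed limits (degrees/s): [136.94, 136.94, 172.46, 180, 180, 180].

## Interface

Orientations are given as [roll, pitch, yaw] about the fixed x, y, z axes, in that order (R = Rz(yaw) Ry(pitch) Rx(roll)).
In Python, from plant import ctrl, vision gives the robot as it stands. The module is installed in compiled form; this text tells all that it offers.
- The arm moves only by the tool move_arm, never from a script. Its argument "moves" is one flat list of numbers, 7 for each row, row after row: the finger opening in cm, from 0 to 8.76, then the shift along the tool's x, y, z in cm, then the turn, a rotation vector about the tool's x, y, z in rad. A call has 1 to 8 rows; each row shifts and turns the commanded pose from where the row before left it, along the tool's axes as they then stand; what a row does not reach is not made up. A row lasts 1/10 s, in which the tool goes at most 50 mm and 8.59 degrees, less where a joint would pass 70% of its speed; a pose out of reach is approached as far as the arm can. A call with a gripper value outside its range is refused whole. The fingers move at their own pace and stop on an object; the grip force is fixed at half the most. Time passes only in rows, so rows that do not move let the fingers close. It gives the time, the measured TCP pose, the force, the opening and the grip force at its end, in the units of the state.
- ctrl.get_obs(): the state, without advancing time (a new reading comes with each control period).
- vision.snapshot(name): name is "side" or "top" or "wrist"; returns (picture, depth): 480x640x3 uint8, red, green, blue; 480x640 float32, m along the optical axis (not along the pixel's ray), 0 where there is no reading.
- vision.camera_model(name): a dict with "vertical_fov" (degrees; the focal length in pixels is half the picture's height over the tangent of half this angle, whatever the lens; pixels are square), "cx", "cy" (the principal point, pixels), "cam_to_world" (4x4, takes a point from camera to world coordinates). Camera axes: x right, y down, z forward; pixel columns grow to the right and rows downward; lengths in m; the calibration is good to about 2 mm. The wrist camera is an equidistant fisheye: a pixel r from the principal point sees the ray r / f radians off the axis. A picture is of the moment at which its call begins: read the wrist's pose just before it. camera_model takes no time and is no camera call; for the wrist camera it gives the pose at the moment of the call.
- ctrl.close_job(): hands the job in; it is judged then, once.
The state is a dict: "clock": time; "joint_pos": joint angles; "qvel": joint speeds; "tau": joint torques, N m; "tool_pos": TCP position; "orientation": TCP orientation; "force": force on the tool from outside, world axes, zero at the start; "moment": the same for the moment, N m; "opening": finger opening in m; "gripper_force": force on a finger pad.
Only numpy, scipy, OpenCV 4.12 (cv2) and the standard library are available. Lean on these libraries where they do the work, as an engineer would, in place of code of your own. Each camera call takes 0.05 s, during which the arm holds its last target. There are 200 camera calls.

## Task

Show the shop helper which part goes where: hold your fingertips two to four centimetres above the middle of the red cap, the mark of a rejected flange, for two seconds, then in the same way above the middle of the empty blue rework tray for two seconds, and then press the yellow call button fully down and let it come back up. Only point: do not touch or move the flanges or the tray, do not bring the fingertips close above a green cap, and leave everything else on the bench where it is.

Things in the scene. Friction and masses are not known exactly. Their poses are not given: they have to be found in the camera images.
- red_flange_cap (a point): the rejected part, the only one with a red cap: a welded steel pipe flange, 75 mm tall: round base disc 90 mm across and 12 mm thick, upright pipe 48 mm across, red plastic cap 54 mm across over the top 20 mm; loose, 0.6 to 1.1 kg. This point is the centre of the cap's flat top, 75 mm above the bench; z up
- green_flange_a_cap (a point): a good part: a welded steel pipe flange, 75 mm tall: round base disc 90 mm across and 12 mm thick, upright pipe 48 mm across, green plastic cap 54 mm across over the top 20 mm; loose, 0.6 to 1.1 kg. This point is the centre of the cap's flat top, 75 mm above the bench; z up
- green_flange_b_cap (a point): the other good part: a welded steel pipe flange, 75 mm tall: round base disc 90 mm across and 12 mm thick, upright pipe 48 mm across, green plastic cap 54 mm across over the top 20 mm; loose, 0.6 to 1.1 kg. This point is the centre of the cap's flat top, 75 mm above the bench; z up
- tray_mouth (a point): the empty rework tray: blue open-topped steel tray, 130 (its x) x 110 (its y) mm, 35 mm tall, 4 mm walls, loose, about 0.9 kg. This point is the centre of its open top, level with the rim, 35 mm above the bench; z up
- call_top (a point): the call button: round yellow push button, 40 mm across, facing up, on a grey box 90 x 90 x 50 mm fixed to the bench. This point is the centre of the button's top, z up; it goes down with the button
- call (a joint): how far the call button is pressed: 0 up, 0.008 m fully down; it springs back, and takes about 5 N to push fully down
- hammer: bystander: hammer with a wooden handle lying flat, 260 mm long, 26 mm thick; origin under the middle of its length, x along the handle towards the head
- wrench: bystander: steel wrench lying flat, about 180 mm long; origin under the middle of its length, x along it
- can: bystander: upright spray can, 66 mm across, 170 mm tall; origin at the centre of its underside
- wire_spool: bystander: black reel of copper wire lying flat, 100 mm across, 55 mm tall; origin at the centre of its underside
- square: bystander: yellow L-shaped welding square lying flat, 15 mm thick, 100 mm legs; origin under the middle of one leg
- clamp: bystander: black C-clamp lying flat, 18 mm thick, about 110 x 75 mm; origin under the middle of its back

How it is judged (in metres and radians):
On the way, in this order (a step that is already met when the one before it is completed fails the run):
1. the fingertips are held just above the red cap, without contact, for 1.5 s (horizontal distance between the grasp point and red_flange_cap below 0.025 m and z of the grasp point in the frame of red_flange_cap between 0.022 and 0.085 m), for 1.5 s.
2. the fingertips are held just above the middle of the blue tray, without contact, for 1.5 s (horizontal distance between the grasp point and tray_mouth below 0.03 m and z of the grasp point in the frame of tray_mouth between 0.015 and 0.085 m), for 1.5 s.
3. the yellow call button is pressed down (at least 6 of its 8 mm) (value of joint call above 0.006 m), for 0.05 s.
At the end, for the whole second after the job is handed in: The call button is back up (under 2 mm down); the three flanges stand upright and, like the tray, within 12 mm of where they began; the bystanders are within 30 mm of where they began (value of joint call below 0.002 m and not (distance of any of red_flange_cap, green_flange_a_cap, green_flange_b_cap, tray_mouth from where it was at the start of the episode above 0.012 m) and distance of each of hammer, wrench, can, wire_spool, square, clamp from where it was at the start of the episode below 0.03 m and angle between each of red_flange_cap, green_flange_a_cap, green_flange_b_cap's own z axis and vertical below 0.1 rad); the robot touches nothing.
It fails at once if the robot touches a flange or the tray (contact force between any of the fingers, the arm and red_flange above 0.5 N or contact force between any of the fingers, the arm and green_flange_a above 0.5 N or contact force between any of the fingers, the arm and green_flange_b above 0.5 N or contact force between any of the fingers, the arm and tray above 0.5 N).
It fails at once if a flange or the tray is moved more than 12 mm or lifted (distance of any of red_flange_cap, green_flange_a_cap, green_flange_b_cap, tray_mouth from where it was at the start of the episode above 0.012 m).
It fails at once if the fingertips come close above a green cap (within 20 mm of its middle, lower than 40 mm above it) ((horizontal distance between the grasp point and green_flange_a_cap below 0.02 m and z of the grasp point in the frame of green_flange_a_cap below 0.059 m) or (horizontal distance between the grasp point and green_flange_b_cap below 0.02 m and z of the grasp point in the frame of green_flange_b_cap below 0.059 m)).
It fails at once if a bystander is moved more than 30 mm (distance of any of hammer, wrench, can, wire_spool, square, clamp from where it was at the start of the episode above 0.03 m).
It also fails if it takes over 54 s, if anything falls off the work surface, if the arm or the gripper's body presses on something with over 40 N, if the wrist force passes 120 N, or if a joint passes its speed limit or range.

## Working session

There is one attempt and no reset: what is moved stays moved. The work goes in short steps, Python scripts to look and compute and a tool call to move; the robot and the scene stay as the last step left them, time stands still between calls to the robot, and variables do not carry over. Pictures are saved under pics/ and viewed, at most 10 in all, crops included, and the job is handed in when it is done.

Besides the shell and the picture viewer there is one more tool, called after "Emit:" by a JSON object that holds its "method" and its "body". move_arm: Moves the arm, as the interface text tells. Its arguments: {"type":"object","properties":{"moves":{"type":"array"}},"required":["moves"]}

```bash
mkdir -p pics
cat > h.py <<'E'
import numpy as np, cv2
from plant import ctrl, vision
def snap(n,f):
    p,d=vision.snapshot(n); cv2.imwrite(f'pics/{f}.png',p[:,:,::-1]); np.save(f'pics/{f}.npy',d); return p,d
def pts(n,d):
    m=vision.camera_model(n); f=240/np.tan(np.radians(m['vertical_fov'])/2)
    v,u=np.mgrid[:480,:640]; P=np.stack([(u-m['cx'])/f*d,(v-m['cy'])/f*d,d,np.ones_like(d)],-1)
    return (P@np.array(m['cam_to_world']).T)[...,:3]
E
python3 - <<'E'
from h import *
o=ctrl.get_obs(); print(o['clock'],o['tool_pos'],o['orientation'],o['opening'])
p,d=snap('top','top0'); np.save('pics/topw.npy',pts('top',d))
snap('side','side0')
X=np.load('pics/topw.npy'); hsv=cv2.cvtColor(p,cv2.COLOR_RGB2HSV)
for n,lo,hi in [('red',(0,120,60),(8,255,255)),('red2',(172,120,60),(180,255,255)),('green',(45,90,40),(85,255,255)),('blue',(98,110,40),(125,255,255)),('yellow',(20,120,80),(35,255,255))]:
    k,L,s,c=cv2.connectedComponentsWithStats(cv2.inRange(hsv,lo,hi))
    for i in range(1,k):
        if s[i,4]>60:
            q=X[(L==i)&(d>0)]; 
            if len(q): print(n,s[i],c[i].round(),np.median(q,0).round(3),q.min(0).round(3),q.max(0).round(3))
E
```

```text
0.0 [ 0.15101101 -0.65740461  0.23364309] [ 1.79905912e+02 -6.80554737e-03 -1.67068159e+02] 0.08767987197257048
red [367 214  21  21 332] [377. 224.] [ 0.549 -0.177  0.075] [ 0.525 -0.214  0.014] [ 0.577 -0.151  0.085]
green [302 202  20  20 312] [312. 211.] [ 0.582 -0.     0.075] [ 0.556 -0.027  0.009] [0.62  0.027 0.083]
green [424 240  21  20 332] [434. 249.] [ 0.481 -0.331  0.075] [ 0.455 -0.379 -0.003] [ 0.511 -0.305  0.084]
blue [  17  134   83   67 2934] [ 58. 167.] [0.695 0.687 0.106] [0.618 0.604 0.003] [0.779 0.782 0.12 ]
blue [ 219  209   45   51 1868] [241. 234.] [0.527 0.199 0.006] [ 0.454  0.135 -0.006] [0.594 0.256 0.045]
blue [  0 285   7  37 116] [  3. 301.] [ 0.333  1.121 -0.446] [ 0.257  1.114 -0.467] [ 0.388  1.127 -0.422]
yellow [166 159  37  37 462] [190. 183.] [0.656 0.332 0.015] [ 0.637  0.314 -0.006] [0.746 0.414 0.025]
yellow [182 207  16  16 197] [190. 215.] [0.57  0.331 0.074] [0.55  0.311 0.058] [0.593 0.355 0.083]
```

View pics/top0.png

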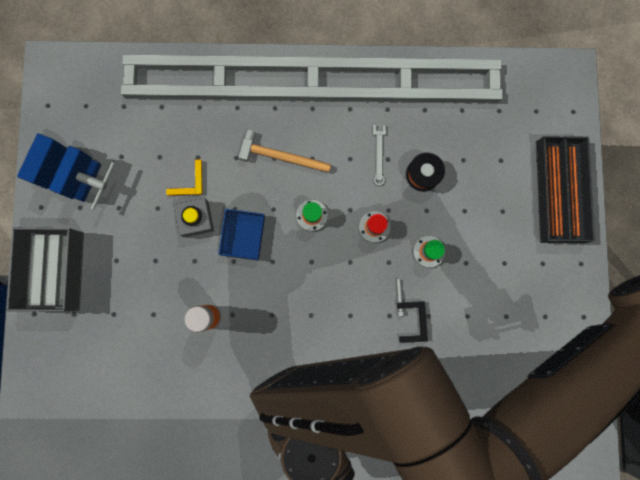

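View pics/side0.png

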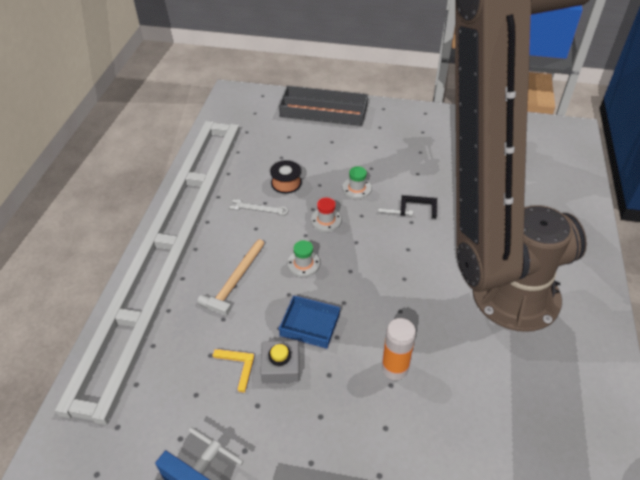

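The top view shows the red cap at (377,224), green caps at (312,211) and (434,249), the tray at (241,234), the button at (190,215) and the can at (200,318). The side view agrees. I'll close the fingers and cross at the current height to above the red cap.

Emit:
{"method": "move_arm", "body": {"moves": [0,-3.1,2.37,0,0,0,0,0,-3.1,2.37,0,0,0,0,0,-3.1,2.37,0,0,0,0,0,-3.1,2.37,0,0,0,0,0,-3.1,2.37,0,0,0,0,0,-3.1,2.37,0,0,0,0,0,-3.1,2.37,0,0,0,0,0,-3.1,2.37,0,0,0,0]}}

```text
clock: 0.9
tool_pos: [0.351, -0.416, 0.2343]
orientation: [180.0, -0.0, -167.1]
force: [0.0, 0.2, -0.0]
opening: 0.0293
gripper_force: 0.0
```

Emit:
{"method": "move_arm", "body": {"moves": [0,-3.1,2.37,0,0,0,0,0,-3.1,2.37,0,0,0,0,0,-3.1,2.37,0,0,0,0,0,-3.1,2.37,0,0,0,0,0,-3.1,2.37,0,0,0,0,0,-3.1,2.37,0,0,0,0,0,-3.1,2.37,0,0,0,0,0,-3.1,2.37,0,0,0,0]}}

```text
clock: 1.7
tool_pos: [0.5502, -0.1757, 0.2344]
orientation: [180.0, -0.0, -167.1]
force: [0.5, -1.5, 0.5]
opening: 0.0003
gripper_force: 0.0
```

Run:
```python
from h import *
o=ctrl.get_obs(); print(o['clock'],o['tool_pos'],o['orientation'],o['opening'],o['joint_pos'])
p,d=snap('wrist','w1'); m=vision.camera_model('wrist'); T=np.array(m['cam_to_world']); print(m['vertical_fov'],T[:3,3],T[:3,2])
f=240/np.tan(np.radians(m['vertical_fov'])/2)
X=np.load('pics/topw.npy')
q=X[290:345,175:220].reshape(-1,3); q=q[q[:,2]>.14]; print('can',len(q),q.mean(0),q.min(0),q.max(0))
q=X[205:265,215:268].reshape(-1,3);q=q[(q[:,2]>.028)&(q[:,2]<.05)];print('tray rim',len(q),cv2.minAreaRect(q[:,:2].astype(np.float32)))
hsv=cv2.cvtColor(p,cv2.COLOR_RGB2HSV)
for n,lo,hi in [('red',(0,120,60),(6,255,255)),('green',(45,90,40),(85,255,255))]:
    k,L,s,c=cv2.connectedComponentsWithStats(cv2.inRange(hsv,lo,hi))
    for i in range(1,k):
        if s[i,4]>150:
            v,u=np.nonzero(L==i); a=u-m['cx'];b=v-m['cy'];r=np.hypot(a,b)+1e-9;t=r/f
            z=d[v,u]; C=np.stack([z*np.tan(t)*a/r,z*np.tan(t)*b/r,z],1)@T[:3,:3].T+T[:3,3]
            C=C[(z>0)&(abs(C[:,2]-.075)<.006)]
            if len(C)>20: print(n,s[i],C.mean(0).round(4),((C.min(0)+C.max(0))/2).round(4))
```

```text
1.7 [ 0.55023903 -0.17574792  0.23435718] [ 1.79990077e+02 -1.93604399e-02 -1.67054952e+02] 0.00027515584964047626 [ 1.67554866e+00  1.14558434e+01 -1.19278815e+01 -6.47889236e-03
 -6.66372015e+01 -7.87279320e+01]
65.70646984690485 [ 0.48500092 -0.18887151  0.38410541] [ 0.25358842  0.05950153 -0.96548044]
can 589 [0.29717943 0.2745393  0.19174613] [0.26499501 0.01446683 0.14081298] [0.34982829 0.31169509 1.43370941]
tray rim 278 ((0.5244845747947693, 0.19643980264663696), (0.11084403097629547, 0.12989364564418793), 82.84170532226562)
red [ 287  195   63   63 3042] [ 0.553  -0.1761  0.0746] [ 0.5537 -0.1758  0.0732]
green [ 138   86   61   60 2804] [ 0.4849 -0.3283  0.0743] [ 0.485  -0.3295  0.0732]
green [ 464  269   49   38 1305] [0.5748 0.0014 0.0746] [0.5759 0.0029 0.0731]
```

View pics/w1.png

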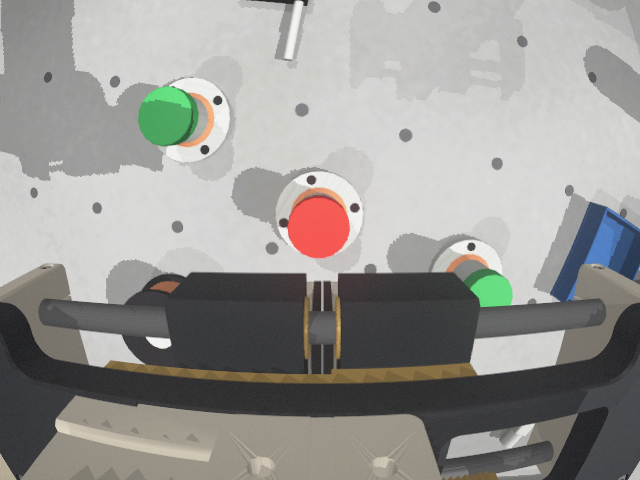

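The wrist view shows the red cap at (319,226), with the closed fingers in line with it. Top and wrist measurements agree to within 4 mm. I'll lower and hold.

Emit:
{"method": "move_arm", "body": {"moves": [0,0,0,1.5,0,0,0,0,0,0,1.5,0,0,0,0,0,0,1.5,0,0,0,0,0,0,1.5,0,0,0,0,0,0,1.5,0,0,0,0,0,0,1.5,0,0,0,0,0,0,1.5,0,0,0,0,0,0,1.5,0,0,0]}}

```text
clock: 2.55
tool_pos: [0.5493, -0.1772, 0.1137]
orientation: [180.0, -0.0, -167.1]
force: [0.6, -0.5, -0.2]
opening: 0.0002
gripper_force: 0.0
```

Emit:
{"method": "move_arm", "body": {"moves": [0,0,0,0,0,0,0,0,0,0,0,0,0,0,0,0,0,0,0,0,0,0,0,0,0,0,0,0,0,0,0,0,0,0,0,0,0,0,0,0,0,0,0,0,0,0,0,0,0,0,0,0,0,0,0,0]}}

```text
clock: 3.35
tool_pos: [0.5496, -0.1772, 0.1146]
orientation: [-180.0, 0.0, -167.1]
force: [-0.3, 1.1, 0.4]
opening: 0.0007
gripper_force: 0.0
```

Emit:
{"method": "move_arm", "body": {"moves": [0,0,0,0,0,0,0,0,0,0,0,0,0,0,0,0,0,0,0,0,0,0,0,0,0,0,0,0,0,0,0,0,0,0,0,0,0,0,0,0,0,0,0,0,0,0,0,0,0,0,0,0,0,0,0,0]}}

```text
clock: 4.15
tool_pos: [0.5496, -0.1772, 0.1146]
orientation: [180.0, 0.0, -167.1]
force: [-0.0, 1.3, 1.1]
opening: 0.0006
gripper_force: 0.0
```

Emit:
{"method": "move_arm", "body": {"moves": [0,0,0,0,0,0,0,0,0,0,0,0,0,0,0,0,0,0,0,0,0,0,0,0,0,0,0,0,0,0,0,0,0,0,0,0,0,0,0,0,0,0,0,0,0,0,0,0,0,0,0,0,0,0,0,0]}}

```text
clock: 4.95
tool_pos: [0.5496, -0.1772, 0.1145]
orientation: [180.0, -0.0, -167.1]
force: [0.1, -0.1, 0.1]
opening: 0.0006
gripper_force: 0.0
```

Emit:
{"method": "move_arm", "body": {"moves": [0,0,0,-3,0,0,0,0,0,0,-3,0,0,0,0,0,0,-3,0,0,0,0,0,0,-3,0,0,0,0,-0.6,3.7,0,0,0,0,0,-0.6,3.7,0,0,0,0,0,-0.6,3.7,0,0,0,0,0,-0.6,3.7,0,0,0,0]}}

```text
clock: 5.75
tool_pos: [0.5395, -0.0264, 0.2348]
orientation: [180.0, 0.0, -167.1]
force: [1.0, 0.4, 0.7]
opening: 0.0003
gripper_force: 0.0
```

Emit:
{"method": "move_arm", "body": {"moves": [0,-0.6,3.7,0,0,0,0,0,-0.6,3.7,0,0,0,0,0,-0.6,3.7,0,0,0,0,0,-0.6,3.7,0,0,0,0,0,-0.6,3.7,0,0,0,0,0,-0.6,3.7,0,0,0,0,0,0,0,0,0,0,0,0,0,0,0,0,0,0]}}

```text
clock: 6.55
tool_pos: [0.5249, 0.1976, 0.2343]
orientation: [-180.0, -0.0, -167.0]
force: [-1.4, -0.4, -0.4]
opening: 0.0005
gripper_force: 0.0
```

Run:
```python
from h import *
o=ctrl.get_obs(); print(o['clock'],o['tool_pos'],o['joint_pos'])
p,d=snap('wrist','w2'); m=vision.camera_model('wrist'); T=np.array(m['cam_to_world'])
f=240/np.tan(np.radians(m['vertical_fov'])/2)
hsv=cv2.cvtColor(p,cv2.COLOR_RGB2HSV)
for n,lo,hi,z0 in [('yellow',(20,120,80),(35,255,255),.074),('blue',(98,110,40),(125,255,255),.035)]:
    k,L,s,c=cv2.connectedComponentsWithStats(cv2.inRange(hsv,lo,hi))
    for i in range(1,k):
        if s[i,4]>150:
            v,u=np.nonzero(L==i); a=u-m['cx'];b=v-m['cy'];r=np.hypot(a,b)+1e-9;t=r/f
            z=d[v,u]; C=np.stack([z*np.tan(t)*a/r,z*np.tan(t)*b/r,z],1)@T[:3,:3].T+T[:3,3]
            C=C[(z>0)&(abs(C[:,2]-z0)<.006)]
            if len(C)>20: print(n,s[i],C.mean(0).round(4),((C.min(0)+C.max(0))/2).round(4),np.median(C[:,2]),np.ptp(C,0))
```

```text
6.55 [0.52492514 0.19756553 0.23429612] [ 4.06189464e+01  9.87145106e+00 -1.39366874e+01 -4.02485054e-03
 -6.62248040e+01 -1.17574398e+02]
blue [  248   136   149   150 14037] [0.5147 0.191  0.0344] [0.5223 0.1948 0.0332] 0.03473086088087601 [0.13757585 0.12268808 0.00844277]
```

View pics/w2.png

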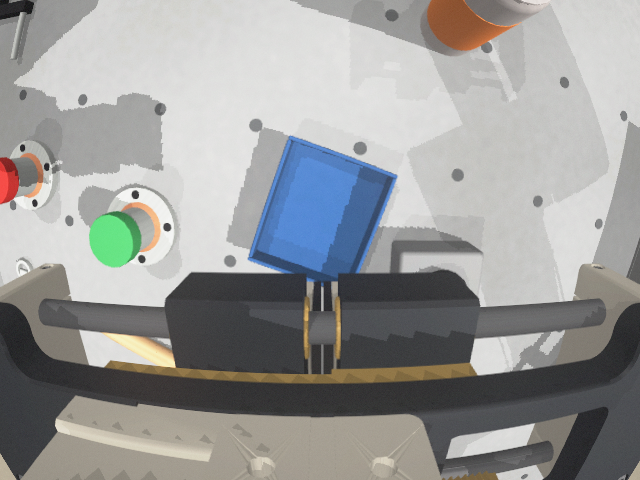

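The wrist view shows the tray centred at about (322,205), with its middle below the fingers. Wrist and top estimates agree to about 2 mm. The button box is partly hidden behind the fingers at (437,260). I'll lower and hold.

Emit:
{"method": "move_arm", "body": {"moves": [0,0,0,2,0,0,0,0,0,0,2,0,0,0,0,0,0,2,0,0,0,0,0,0,2,0,0,0,0,0,0,2,0,0,0,0,0,0,2,0,0,0,0,0,0,2,0,0,0,0,0,0,2,0,0,0]}}

```text
clock: 7.4
tool_pos: [0.5255, 0.1955, 0.0741]
orientation: [180.0, 0.0, -167.2]
force: [0.5, 1.0, -0.5]
opening: 0.0002
gripper_force: 0.0
```

Emit:
{"method": "move_arm", "body": {"moves": [0,0,0,0,0,0,0,0,0,0,0,0,0,0,0,0,0,0,0,0,0,0,0,0,0,0,0,0,0,0,0,0,0,0,0,0,0,0,0,0,0,0,0,0,0,0,0,0,0,0,0,0,0,0,0,0]}}

```text
clock: 8.2
tool_pos: [0.5252, 0.1969, 0.0747]
orientation: [180.0, 0.0, -167.1]
force: [-0.9, -0.2, -0.1]
opening: 0.0005
gripper_force: 0.0
```

Emit:
{"method": "move_arm", "body": {"moves": [0,0,0,0,0,0,0,0,0,0,0,0,0,0,0,0,0,0,0,0,0,0,0,0,0,0,0,0,0,0,0,0,0,0,0,0,0,0,0,0,0,0,0,0,0,0,0,0,0,0,0,0,0,0,0,0]}}

```text
clock: 9.0
tool_pos: [0.5253, 0.1968, 0.0746]
orientation: [-180.0, -0.0, -167.1]
force: [-0.9, 1.3, -0.4]
opening: 0.0003
gripper_force: 0.0
```

Emit:
{"method": "move_arm", "body": {"moves": [0,0,0,0,0,0,0,0,0,0,0,0,0,0,0,0,0,0,0,0,0,0,0,0,0,0,0,0,0,0,0,0,0,0,0,0,0,0,0,0,0,0,0,0,0,0,0,0,0,0,0,0,0,0,0,0]}}

```text
clock: 9.8
tool_pos: [0.5253, 0.1968, 0.0746]
orientation: [180.0, 0.0, -167.1]
force: [0.5, -0.3, 0.1]
opening: 0.0003
gripper_force: 0.0
```

Emit:
{"method": "move_arm", "body": {"moves": [0,0,0,-2,0,0,0,0,0,0,-3,0,0,0,0,0,0,-3,0,0,0,0,-1.86,3.02,0,0,0,0,0,-1.86,3.02,0,0,0,0,0,-1.86,3.02,0,0,0,0,0,-1.86,3.02,0,0,0,0,0,0,0,0,0,0,0]}}

```text
clock: 10.6
tool_pos: [0.5718, 0.3347, 0.1538]
orientation: [180.0, 0.0, -166.9]
force: [-0.6, -0.1, -0.0]
opening: 0.0001
gripper_force: 0.0
```

Emit:
{"method": "move_arm", "body": {"moves": [0,0,0,2,0,0,0,0,0,0,2,0,0,0,0,0,0,1.5,0,0,0,0,0,0,1,0,0,0,0,0,0,0,0,0,0,0,0,0,0,0,0,0]}}

```text
clock: 11.2
tool_pos: [0.571, 0.3313, 0.09]
orientation: [-180.0, 0.0, -167.1]
force: [0.1, 1.1, -0.1]
opening: 0.0007
gripper_force: 0.0
```

Run:
```python
from h import *
snap('top','t2');p,d=snap('side','s2')
cv2.imwrite('pics/s2c.png',cv2.resize(p[260:420,180:420,::-1],None,fx=3,fy=3))
print(ctrl.get_obs()['tool_pos'])
```

```text
[0.57126788 0.33155641 0.09061221]
```

View pics/s2c.png

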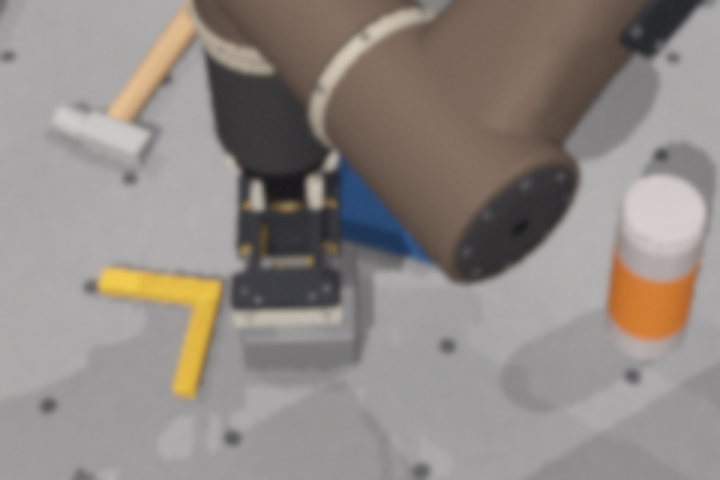

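The fingers are over the box, hiding the button at crop (295,320), and the can and arm are well apart. I'll press in small steps.

Emit:
{"method": "move_arm", "body": {"moves": [0,0,0,0.4,0,0,0,0,0,0,0.3,0,0,0,0,0,0,0.3,0,0,0,0,0,0,0.2,0,0,0,0,0,0,0.2,0,0,0,0,0,0,0,0,0,0]}}

```text
clock: 11.9
tool_pos: [0.5708, 0.3313, 0.0756]
orientation: [180.0, 0.0, -167.1]
force: [-0.9, -0.5, 4.8]
opening: 0.0002
gripper_force: 2.1
```

Emit:
{"method": "move_arm", "body": {"moves": [0,0,0,0.1,0,0,0,0,0,0,0.1,0,0,0,0,0,0,0,0,0,0]}}

```text
clock: 12.2
tool_pos: [0.5709, 0.3314, 0.0743]
orientation: [180.0, 0.0, -167.0]
force: [-2.7, 0.1, 7.2]
opening: 0.0004
gripper_force: 4.0
```

Emit:
{"method": "move_arm", "body": {"moves": [0,0,0,0.1,0,0,0,0,0,0,0.1,0,0,0,0,0,0,0,0,0,0]}}

```text
clock: 12.5
tool_pos: [0.571, 0.3314, 0.0741]
orientation: [180.0, 0.1, -167.0]
force: [-6.6, -2.3, 19.2]
opening: 0.0004
gripper_force: 9.8
```

The force rose to 19 N with almost no further travel, so the button is on its stop. I'll retreat upwards.

Emit:
{"method": "move_arm", "body": {"moves": [0,0,0,-0.5,0,0,0,0,0,0,-1,0,0,0,0,0,0,-2,0,0,0,0,0,0,-3,0,0,0,0,0,0,-3,0,0,0,0,0,0,-3,0,0,0,0,0,0,0,0,0,0,0,0,0,0,0,0,0]}}

```text
clock: 13.3
tool_pos: [0.5707, 0.3313, 0.1972]
orientation: [179.9, 0.0, -167.1]
force: [0.9, -0.0, 0.1]
opening: 0.0003
gripper_force: 0.0
```

Run:
```python
from h import *
o=ctrl.get_obs(); print(o['clock'],o['tool_pos'],o['force'])
print(ctrl.close_job())
```

```text
13.3 [0.57067125 0.33126564 0.19718608] [ 0.86569574 -0.02621409  0.06378801]
the job is handed in; nothing more can be done
None
```

I pointed at the red cap and then the blue tray for over two seconds each, pressed the call button to its stop and let it go, and handed the job in at 13.3 s. No verdict came back, and I took no picture after the press to confirm the button came back up.

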